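# Find the stiff heater lid, mark the good one ready

## Task

One of the two dry-block heaters has a stiff lid hinge. Beginning with the heater on the robot's left (the +y side), swing each lid in turn by its bar, smoothly, up until it stands upright and back down, feeling how hard it moves; leave the stiff lid standing half open (about 45 degrees) by itself for the repairer and shut the free one fully. Then stand the green ready-for-use sign upright on the shut lid, in the middle of the flat area behind its bar, and leave the other things where they are.

Things in the scene. Friction and masses are not known exactly. Their poses are not given: they have to be found in the camera images.
- heater_a: One of two dry-block heaters that look the same, fixed to the bench: white body 190 mm deep (x, front to back) x 170 mm wide (y), top 85 mm high, grey front panel facing roughly to the robot, a grey lid on top. One of the two lids is stiff and nothing shows which. Origin at the centre of its underside.
- lid_a (a joint): Lid of heater_a: grey, 165 x 165 x 12 mm, hinged on the heater's far edge, opens upward and away from the robot. Opening angle in rad: 0 shut, 1.57 upright, stop at 1.7; may start up to 0.15 ajar. The free lid takes up to 3 N at its bar to swing and, let go below 1.3 rad, sinks shut within a few seconds; the stiff one takes 5 to 10 N while moving and stays where it is left.
- lid_a_bar (a point): Middle of the round dark handle bar of lid_a: 12 mm diameter, 100 mm long, along the point's y, on two posts 92 mm apart. Lid shut: it is over the lid's front edge, 145 mm nearer the robot than the hinge axis and 50 mm higher. Its centre line is 38 mm off the lid's outer face. Turns with the lid (x along the lid towards the hinge, z out of the outer face).
- lid_a_hinge (a point): Point on the hinge axis of lid_a, mid-width, 90 mm above the bench. Fixed to the heater: x points from its front to its back, y along the hinge to the robot's left, z up. With the lid at angle t the bar is 145 cos t - 50 sin t mm in front of (-x) and 145 sin t + 50 cos t mm above this point (so beyond it past 1.24 rad).
- lid_a_flat (a point): Centre of the flat area behind the bar on the outer face of lid_a, on the surface (102 mm above the bench when shut), 80 mm behind the bar, 65 mm in front of the hinge. The flat measures about 130 mm front to back and 165 mm across. Turns with the lid, axes as for its bar.
- heater_b: One of two dry-block heaters that look the same, fixed to the bench: white body 190 mm deep (x, front to back) x 170 mm wide (y), top 85 mm high, grey front panel facing roughly to the robot, a grey lid on top. One of the two lids is stiff and nothing shows which. Origin at the centre of its underside.
- lid_b (a joint): Lid of heater_b: grey, 165 x 165 x 12 mm, hinged on the heater's far edge, opens upward and away from the robot. Opening angle in rad: 0 shut, 1.57 upright, stop at 1.7; may start up to 0.15 ajar. The free lid takes up to 3 N at its bar to swing and, let go below 1.3 rad, sinks shut within a few seconds; the stiff one takes 5 to 10 N while moving and stays where it is left.
- lid_b_bar (a point): Middle of the round dark handle bar of lid_b: 12 mm diameter, 100 mm long, along the point's y, on two posts 92 mm apart. Lid shut: it is over the lid's front edge, 145 mm nearer the robot than the hinge axis and 50 mm higher. Its centre line is 38 mm off the lid's outer face. Turns with the lid (x along the lid towards the hinge, z out of the outer face).
- lid_b_hinge (a point): Point on the hinge axis of lid_b, mid-width, 90 mm above the bench. Fixed to the heater: x points from its front to its back, y along the hinge to the robot's left, z up. With the lid at angle t the bar is 145 cos t - 50 sin t mm in front of (-x) and 145 sin t + 50 cos t mm above this point (so beyond it past 1.24 rad).
- lid_b_flat (a point): Centre of the flat area behind the bar on the outer face of lid_b, on the surface (102 mm above the bench when shut), 80 mm behind the bar, 65 mm in front of the hinge. The flat measures about 130 mm front to back and 165 mm across. Turns with the lid, axes as for its bar.
- sign_center (a point): Green ready-for-use sign, loose, standing upright: a green panel with white stripes, 76 mm wide (point's y) x 12 mm thick (point's x), on a black foot 76 x 46 x 12 mm; 110 mm high in all, 0.1 to 0.2 kg. The point is at the middle of the panel, 55 mm above its underside; z up.
- tip_box: Bystander, to be left alone: red pipette-tip box with clear lid, 122 x 87 x 73 mm; origin at the centre of its underside.
- tube_rack: Bystander, to be left alone: purple tube rack, 110 x 60 mm, 48 mm high; origin at the centre of its underside.
- wash_bottle: Bystander, to be left alone: white wash bottle with bent spout, 72 mm diameter, 183 mm high; origin at the centre of its underside.
- jar: Bystander, to be left alone: glass jar with dark screw cap, 64 mm diameter, 80 mm high; origin at the centre of its underside.
- cool_box: Bystander, to be left alone: blue box with yellow lid, 100 x 70 x 48 mm; origin at the centre of its underside.
- pipette: Bystander, to be left alone: blue and white pipette lying down, 235 mm long, 20 mm thick; origin at the centre of its underside.

How it is judged:
By the outcome, as a careful person would: the job done as asked, in the order asked, and still so for the second after the job is handed in, with the robot touching nothing.
It also fails if it takes over 72 s, if anything falls off the work surface, if the arm or the gripper's body presses on something with over 40 N, if the wrist force passes 120 N, or if a joint passes its speed limit or range.

## Robot

A 6-joint arm with a two-finger parallel gripper is mounted at the origin on the work surface. World frame = base frame: x ahead of the robot, y to its left, z up, the work surface at z = 0. Lengths are in m, angles in degrees, forces in N, time in s.
With the tool pointing down it reaches from about 0.375 to 0.9 m from the base axis. Payload 3.1 kg.
Tool frame: the origin (TCP) lies between the finger pads; the fingertips stand 11 mm ahead of it and the grasp point (between the pads) lies 8 mm behind it; x points along the fingers, y is the direction in which the jaws open and shut, and the axes are right-handed (so a half turn about x gives the same grasp; the last joint's range is limited). The gripper opens to 87 mm and grips with 3 to 60 N. Pads are 19 mm wide; open, the fingers measure 117 mm over their backs; the gripper's body (75 mm by 190 mm) begins 51 mm behind the grasp point.
Start: joints at [-84.425, 30.224, 82.088, -0, 67.689, -10.227], TCP at [0.17, -0.601, 0.234] pointing down, gripper open.
Joint ranges: [-176.69, 176.69], [-43.24, 126.21], [12.49, 139.97], [-82, 262], [0, 151.66], [-163.58, 163.58]. Speed limits (degrees/s): [159.86, 159.86, 180, 180, 180, 180].

## Interface

Orientations are given as a 3x3 rotation matrix whose columns are the frame's x, y, z axes.
In Python, from rig import bot gives the robot as it stands.
- The arm moves only by the shell command python3 -m inch 'ROWS' [OPENING]. ROWS is a JSON object of lists of equal length, an entry for each row: "dp": the shift along the tool's x, y, z in mm, a list of three; "yaw": the turn about the tool's x in degrees. In form: {"dp": [[tx, ty, tz], ...], "yaw": [yaw, ...]}. A call has 1 to 20 rows; each row shifts and turns the commanded pose from where the row before left it, along the tool's axes as they then stand; what a row does not reach is not made up. A row lasts 1/12 s, in which the tool goes at most 41.7 mm and 7.16 degrees, less where a joint would pass 70% of its speed; a pose out of reach is approached as far as the arm can. A call is refused whole if a number of a shift passes 41.7 or a number of a turn 7.16, either way. A call with a gripper value outside its range is refused whole. OPENING is the finger opening in mm, from 0 to 87, set as the call begins (- or left out, the last holds). The fingers move at their own pace and stop on an object; the grip force is fixed at half the most. Time passes only in rows, so rows that do not move let the fingers close. It gives the time, the measured TCP pose, the force and the opening at its end, in the units of the state.
- bot.read_state(): the state, without advancing time (a new reading comes with each control period).
- bot.capture(name): name is "side" or "top" or "wrist"; returns a dict with "color" (384x512x3 uint8, red, green, blue), "intrinsics" (3x3 intrinsics, pixels), "k1" (the pictures are not rectified: a ray, as slopes to the right and down, at radius r is drawn at 1 + k1 r^2 times it, then the intrinsics apply), "pose" (4x4, takes a point from camera to world coordinates). Camera axes: x right, y down, z forward; pixel columns grow to the right and rows downward; lengths in m; the calibration is good to about 2 mm. A picture is of the moment at which its call begins. There is no depth.
- bot.hand_in(): hands the job in, once; it reports no verdict.
The state is a dict: "time_s": time; "joint_positions": joint angles; "qvel": joint speeds; "tau": joint torques, N m; "position": TCP position; "tcp_rot": TCP orientation; "force": force on the tool from outside, world axes, zero at the start; "moment": the same for the moment, N m; "opening": opening from 0.0 (shut) to 1.0 (fully open).
Only numpy, scipy, OpenCV 4.12 (cv2) and the standard library are available. Lean on these libraries where they do the work, as an engineer would, in place of code of your own. Each camera call takes 0.05 s, during which the arm holds its last target.

## Working session

There is one attempt and no reset: what is moved stays moved. The work goes in short steps, Python scripts to look and compute and a shell command to move; the robot and the scene stay as the last step left them, time stands still between calls to the robot, and variables do not carry over. Pictures are saved under pics/ and viewed, and the job is handed in when it is done.

```bash
ls; mkdir -p pics; python3 - <<'E'
from rig import bot
import cv2
for n in ["side","top","wrist"]:
    c=bot.capture(n); cv2.imwrite(f"pics/{n}0.png",c["color"][:,:,::-1]); print(n,c["intrinsics"].round(1).tolist(),c["k1"],c["pose"].round(4).tolist())
s=bot.read_state(); print(s)
E
```

```text
pics
side [[459.0, 0.0, 258.4], [0.0, 459.0, 186.7], [0.0, 0.0, 1.0]] -0.058203098508775884 [[-0.9979, -0.0546, 0.0363, 0.4571], [-0.0632, 0.6566, -0.7516, 0.9464], [0.0172, -0.7522, -0.6587, 0.9287], [0.0, 0.0, 0.0, 1.0]]
top [[467.5, 0.0, 252.0], [0.0, 467.5, 192.2], [0.0, 0.0, 1.0]] -0.03894358707884901 [[0.003, -0.9896, 0.1441, 0.2901], [-1.0, -0.0023, 0.005, -0.0113], [-0.0046, -0.1441, -0.9896, 1.5863], [0.0, 0.0, 0.0, 1.0]]
wrist [[285.3, 0.0, 257.7], [0.0, 285.3, 191.5], [0.0, 0.0, 1.0]] -0.0291552663381491 [[0.2721, -0.9241, -0.2682, 0.2427], [-0.9623, -0.2621, -0.0731, -0.5809], [-0.0027, 0.2779, -0.9606, 0.3817], [0.0, 0.0, 0.0, 1.0]]
{'time_s': 0.15, 'joint_positions': array([-8.44257151e+01,  3.02678603e+01,  8.21396219e+01, -1.26701284e-03,
        6.76904099e+01, -1.02277977e+01]), 'qvel': array([ 0.0202339 , -0.2229257 , -0.21805003,  0.0033688 ,  0.0752376 ,
        0.0790165 ]), 'tau': array([ 8.85670142e-04, -4.40430737e+01, -1.76841921e+01,  6.33422867e-02,
        5.52505895e-02, -9.94823858e-05]), 'position': array([ 0.17015985, -0.60081813,  0.23278376]), 'tcp_rot': array([[-1.86322458e-04,  2.72323160e-01, -9.62205831e-01],
       [ 1.69847144e-03, -9.62204374e-01, -2.72323076e-01],
       [-9.99998540e-01, -1.68501903e-03, -2.83252824e-04]]), 'force': array([ 0.16351221, -1.13827668, -0.31070377]), 'moment': array([-0.00322091, -0.00921964, -0.01968358]), 'opening': 0.9944310416156159}
```

View pics/side0.png

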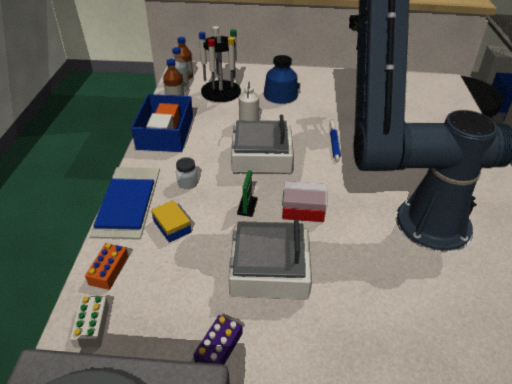

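View pics/top0.png

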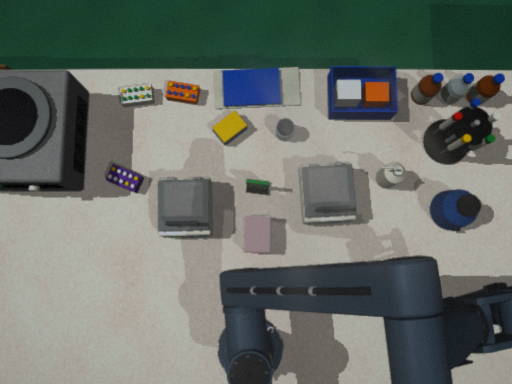

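View pics/wrist0.png

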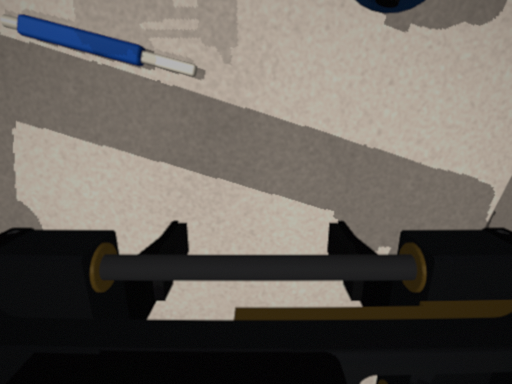

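The overview shows the +y heater at top-view (185,207) and the other at (328,192), with the sign between them at (258,187). The next step is zoomed crops so I can measure them.

```bash
python3 - <<'E'
import cv2
t=cv2.imread("pics/top0.png"); s=cv2.imread("pics/side0.png")
def crop(im,x,y,w,h,f,n):
    c=cv2.resize(im[y:y+h,x:x+w],None,fx=f,fy=f,interpolation=cv2.INTER_CUBIC)
    for k in range(0,w,10):
        cv2.line(c,(k*f,0),(k*f,6 if k%50 else 14),(0,255,255),1)
        if k%20==0: cv2.putText(c,str(x+k),(k*f,24),0,.35,(0,255,255),1)
    for k in range(0,h,10):
        cv2.line(c,(0,k*f),(6,k*f),(0,255,255),1)
        if k%20==0: cv2.putText(c,str(y+k),(8,k*f+4),0,.35,(0,255,255),1)
    cv2.imwrite(n,c)
crop(t,150,155,130,95,6,"pics/t_a.png")
crop(t,240,150,130,95,6,"pics/t_b.png")
crop(s,220,160,110,90,6,"pics/s_sb.png")
crop(s,220,210,110,95,6,"pics/s_a.png")
crop(s,220,110,110,75,6,"pics/s_b.png")
E
```

```text
(no output)
```

View pics/t_a.png

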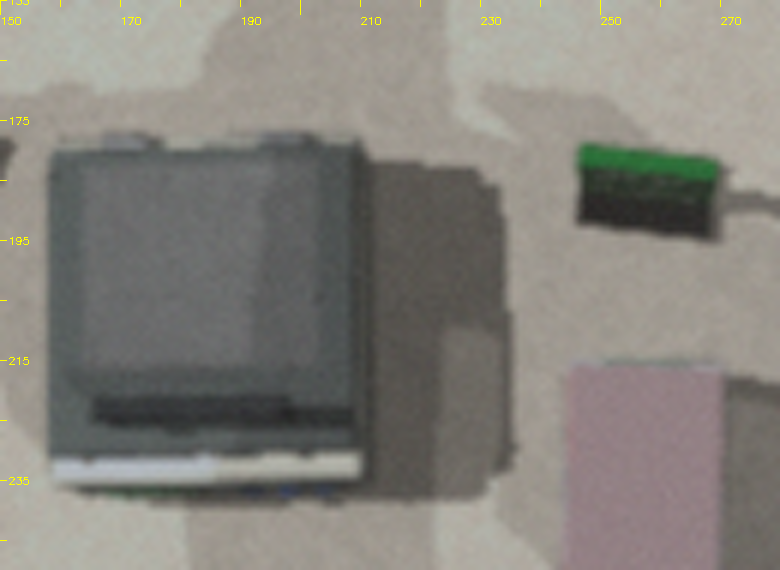

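View pics/t_b.png

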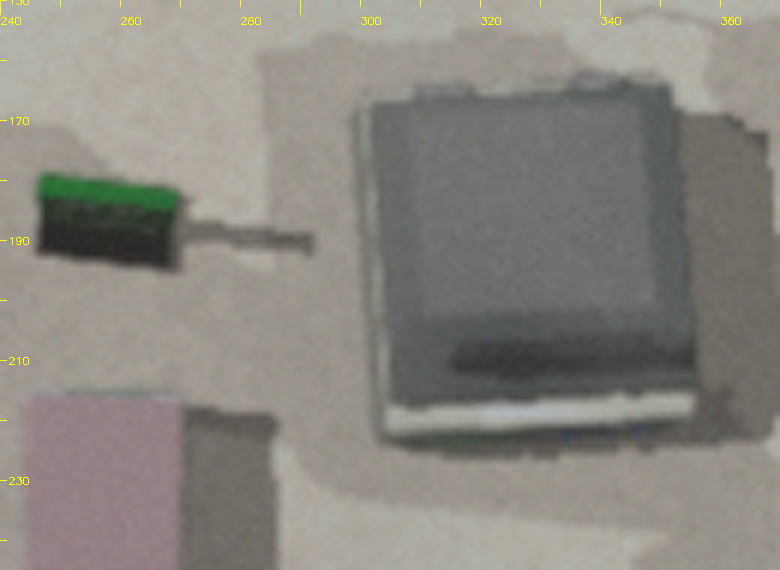

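View pics/s_a.png

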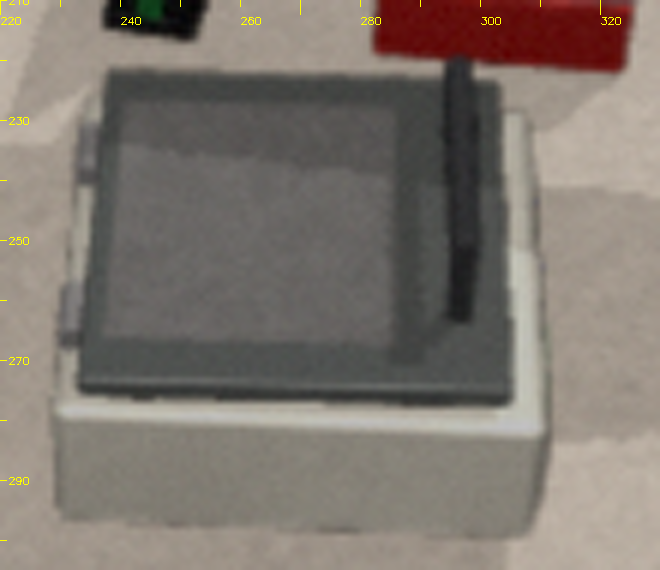

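View pics/s_b.png

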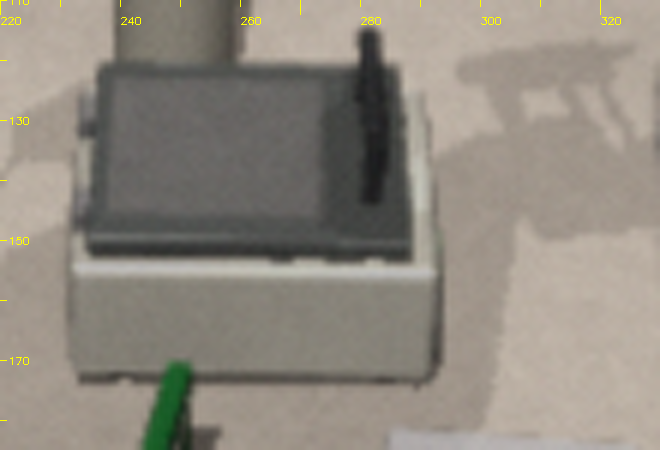

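View pics/s_sb.png

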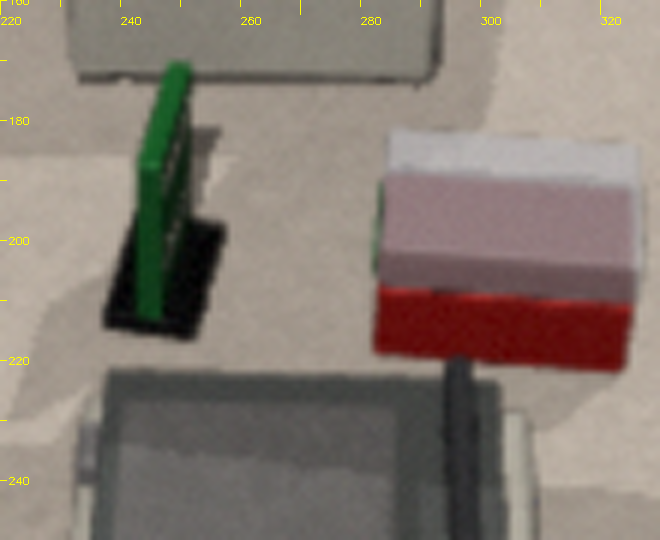

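The +y bar in the top view runs about (165,223) to (198,223). The -y bar runs about (315,210) to (349,208), and the sign's top edge about (247,181) to (270,183). I'll fit the pose models to these points in both views.

```bash
cat > h.py <<'E'
import numpy as np, cv2
from rig import bot
def proj(c,P):
    P=np.atleast_2d(P); T=np.linalg.inv(c["pose"]); q=P@T[:3,:3].T+T[:3,3]
    u=q[:,:2]/q[:,2:]; r2=(u**2).sum(1,keepdims=True); u=u*(1+c["k1"]*r2)
    K=c["intrinsics"]; return np.c_[u[:,0]*K[0,0]+K[0,2],u[:,1]*K[1,1]+K[1,2]]
def ray(c,p):
    K=c["intrinsics"]; d=np.array([(p[0]-K[0,2])/K[0,0],(p[1]-K[1,2])/K[1,1]]); u=d.copy()
    for _ in range(20): u=d/(1+c["k1"]*(u@u))
    v=c["pose"][:3,:3]@np.array([u[0],u[1],1]); return c["pose"][:3,3],v/np.linalg.norm(v)
def tri(obs):
    A=np.zeros((3,3));b=np.zeros(3)
    for c,p in obs:
        o,v=ray(c,p); M=np.eye(3)-np.outer(v,v); A+=M;b+=M@o
    return np.linalg.solve(A,b)
def lidpt(par,x,y,z):  # local: x toward hinge(neg in front), y, z rel hinge axis, lid closed
    hx,hy,yaw,t=par; ct,st=np.cos(t),np.sin(t)
    X=x*ct+z*st; Z=-x*st+z*ct
    return np.array([hx+X*np.cos(yaw)-y*np.sin(yaw),hy+X*np.sin(yaw)+y*np.cos(yaw),.09+Z])
E
cat > fit.py <<'E'
from h import *
from scipy.optimize import least_squares
t=bot.capture("top"); s=bot.capture("side")
A=dict(top={'barL':(165.3,223),'barR':(198.3,223.3),'BL':(158.3,180.3),'BR':(210,180),},
 side={'barR':(296.3,219.7),'barL':(297,251.7),'BR':(237.8,221.7),'FR':(303,223.7),'BL':(233.5,273.5),'FL':(305,275.3)})
B=dict(top={'barL':(315,209.6),'barR':(349.5,208.5),'BL':(302.0,167),'BR':(351.7,164)},
 side={'barR':(281.3,114.7),'barL':(282.3,135),'BR':(236.5,121),'FR':(286.2,121.5),'BL':(234.5,150),'FL':(288.5,151)})
L0=[-.155]  # front edge unknown
def pts(par,fe,be):
    return {'barL':lidpt(par,-.145,.05,.05),'barR':lidpt(par,-.145,-.05,.05),'BL':lidpt(par,be,.0825,.012),'BR':lidpt(par,be,-.0825,.012),'FL':lidpt(par,fe,.0825,.012),'FR':lidpt(par,fe,-.0825,.012)}
for nm,D,g in (("A",A,[.6,.2,0,.05]),("B",B,[.6,-.2,0,.05])):
    def res(q):
        p=pts(q[:4],q[4],q[4]+.165); r=[]
        for c,k in ((t,'top'),(s,'side')):
            for n,uv in D[k].items(): r+=list(proj(c,p[n])[0]-uv)
        return r
    o=least_squares(res,g+[-.155],loss='soft_l1')
    print(nm,o.x.round(4),"yaw deg",np.degrees(o.x[2]).round(2)); print(np.round(np.reshape(res(o.x),(-1,2)),1).tolist())
    for k in ('barL','barR'):
        print(k,"tri",tri([(t,D['top'][k]),(s,D['side'][k])]).round(4),"model",pts(o.x[:4],0,0)[k].round(4))
for k,a,b in (("signL",(246.7,180.8),(245,186.5)),("signR",(269.7,183.3),(249.7,170.8))):
    print(k,tri([(t,a),(s,b)]).round(4))
E
python3 fit.py
```

```text
A [ 0.5461  0.2175  0.0233  0.0062 -0.1667] yaw deg 1.33
[[0.2, 1.0], [-0.6, 0.0], [-0.3, 0.5], [-1.0, -0.3], [-0.4, 1.0], [-0.2, 0.7], [-0.0, -1.6], [0.2, -1.3], [-1.1, -1.4], [0.6, -0.4]]
barL tri [0.4015 0.2644 0.144 ] model [0.4003 0.2641 0.1409]
barR tri [0.4021 0.1621 0.1424] model [0.4026 0.1642 0.1409]
B [ 0.5933 -0.2441  0.0597 -0.0216 -0.1661] yaw deg 3.42
[[0.8, 0.7], [-1.7, -0.1], [-1.0, 0.5], [0.1, 0.7], [-0.3, 1.6], [-0.2, -0.7], [-0.4, -1.7], [0.0, -0.5], [-0.6, -0.8], [0.0, 0.0]]
barL tri [ 0.4452 -0.2003  0.1363] model [ 0.4445 -0.2029  0.1369]
barR tri [ 0.4498 -0.3075  0.14  ] model [ 0.4505 -0.3028  0.1369]
signL [0.5401 0.0135 0.1095]
signR [ 0.533  -0.0603  0.1049]
```

```bash
python3 -m inch '{"dp":[[0,0,0],[0,0,0],[0,0,0],[0,0,0],[0,0,0],[0,0,0],[0,0,0],[0,0,0],[0,0,0],[0,0,0],[0,0,0],[0,30,-28],[0,30,-28],[0,30,-28],[0,30,-28],[0,30,-28],[0,30,-28],[0,30,-28],[0,10,-40],[0,10,-40]],"yaw":[-4,-7,-7,-7,-7,-7,-7,-7,-7,-7,-8.5e0,0,0,0,0,0,0,0,0,0]}' 40 | tail -5; python3 -m inch '{"dp":[[0,0,0],[0,0,0],[0,0,0],[0,0,0],[0,0,0],[0,0,0],[0,0,0],[0,0,0],[0,0,0],[0,0,0],[0,0,0],[0,30,-28],[0,30,-28],[0,30,-28],[0,30,-28],[0,30,-28],[0,30,-28],[0,30,-28],[0,10,-40],[0,10,-40]],"yaw":[-7,-7,-7,-7,-7,-7,-7,-7,-7,-7,-5.5,0,0,0,0,0,0,0,0,0]}' 40
```

```text
time_s: 1.92
position: [0.3953, -0.3189, 0.2335]
tcp_rot: [[0.001, 1.0, 0.023], [-0.001, 0.023, -1.0], [-1.0, 0.001, 0.001]]
force: [0.2, 0.6, 1.0]
opening: 0.459out of range
```

```bash
python3 -m inch '{"dp":[[0,1,-30],[0,1.5,-41],[0,1.5,-41],[0,1.5,-41],[0,1.5,-41],[0,1.5,-41],[0,1.5,-41],[0,1.5,-41],[0,1.5,-41],[0,1.5,-41],[0,1.5,-41],[0,1.5,-41],[0,1,-30],[0,0.5,-15],[0,0,-7],[0,0,0],[0,0,0]],"yaw":[0,0,0,0,0,0,0,0,0,0,0,0,0,0,0,0,0]}' 40; python3 - <<'E'
from h import *
s=bot.read_state(); print(s['joint_positions'].round(1),s['force'].round(1))
for n in ("wrist",):
    c=bot.capture(n); cv2.imwrite(f"pics/{n}1.png",c["color"][:,:,::-1])
    P=[lidpt([.5461,.2175,.0233,.0062],-.145,y,.05) for y in (-.05,0,.05)]
    print(proj(c,P).round(1).tolist()); print(c["pose"].round(3).tolist())
E
```

```text
time_s: 3.33
position: [0.4005, 0.2127, 0.2334]
tcp_rot: [[-0.0, 1.0, 0.023], [-0.001, 0.023, -1.0], [-1.0, -0.0, 0.001]]
force: [0.1, 0.5, -0.3]
opening: 0.464
[ 13.8  17.1 105.8  -0.   57.2  12.5] [ 0.1  0.5 -0.3]
[[259.8, 247.4], [259.9, 196.3], [260.0, 139.2]]
[[1.0, 0.022, 0.005, 0.398], [0.023, -0.96, -0.278, 0.288], [-0.001, 0.278, -0.961, 0.382], [0.0, 0.0, 0.0, 1.0]]
```

View pics/wrist1.png

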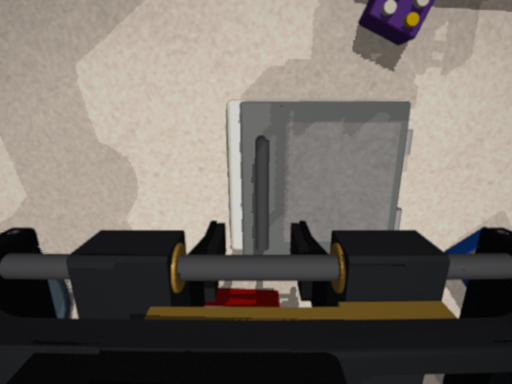

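The wrist picture shows bar A from (263,138) to (262,250), midway between the fingers. That puts it about 2–3 mm further +x than the model, so I'll descend and grip there.

```bash
python3 -m inch '{"dp":[[8,1,0],[18,1.5,-1],[24,0,0],[22,0,0],[14,0,0],[7,0,0],[2.5,0,0],[0,0,0]],"yaw":[0,0,0,0,0,0,0,0]}' 40;  python3 -m inch '{"dp":[[0,0,0],[0,0,0],[0,0,0],[0,0,0],[0,0,0],[0,0,0]],"yaw":[0,0,0,0,0,0]}' 0; python3 - <<'E'
from h import *
s=bot.read_state(); print(s['force'].round(1),s['moment'].round(2),s['opening']*87)
c=bot.capture("wrist"); cv2.imwrite("pics/wrist2.png",c["color"][:,:,::-1])
c=bot.capture("side"); cv2.imwrite("pics/side2.png",cv2.resize(c["color"][150:330,180:400,::-1],None,fx=3.5,fy=3.3))
E
```

```text
time_s: 4.05
position: [0.4033, 0.2134, 0.1376]
tcp_rot: [[-0.001, 1.0, 0.021], [-0.0, 0.021, -1.0], [-1.0, -0.001, 0.0]]
force: [0.1, 0.6, 0.1]
opening: 0.462
time_s: 4.55
position: [0.4042, 0.2143, 0.1385]
tcp_rot: [[0.003, 1.0, 0.023], [0.0, 0.023, -1.0], [-1.0, 0.003, -0.0]]
force: [1.3, -0.3, 1.5]
opening: 0.127
[ 1.3 -0.3  1.5] [-0.04 -0.43  0.03] 11.016276819797257
```

View pics/side2.png

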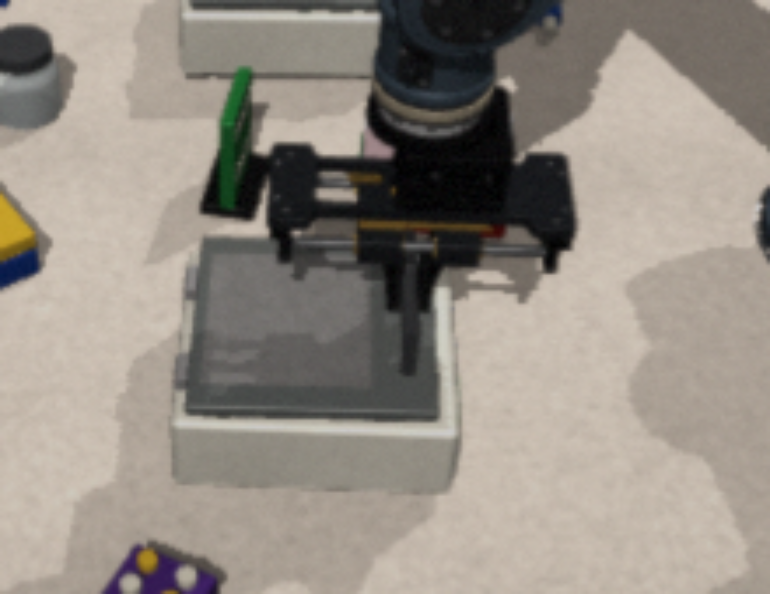

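View pics/wrist2.png

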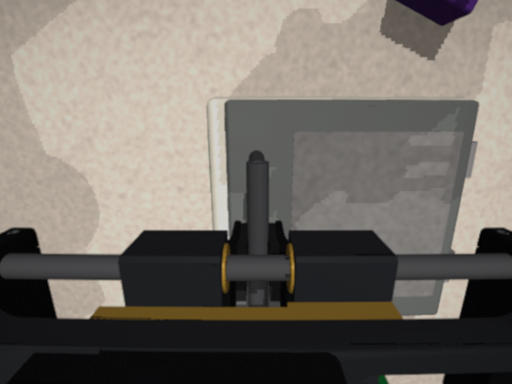

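Bar A is gripped (opening 11 mm, force small). The side view shows the fingers on the bar above the lid. I'll work out the arc increments next.

```bash
python3 - <<'E'
import numpy as np
# 40 rows, trapezoid speed: ramp 4 rows
v=np.ones(40); v[:4]=[.2,.4,.6,.8]; v[-4:]=[.8,.6,.4,.2]
t=np.r_[0,np.cumsum(v)]; t*=1.555/t[-1]
f=145-145*np.cos(t)+50*np.sin(t); u=145*np.sin(t)+50*np.cos(t)-50
fr=np.round(np.diff(f),1);ur=np.round(np.diff(u),1)
for k in range(0,40,10): print(t[k+10].round(3),[[float(-a),float(b)] for a,b in zip(ur[k:k+10],fr[k:k+10])], f[k+10].round(1),u[k+10].round(1))
E
```

```text
0.346 [[-1.3, 0.4], [-2.5, 0.9], [-3.7, 1.4], [-4.9, 2.1], [-6.0, 2.8], [-5.9, 3.1], [-5.7, 3.3], [-5.6, 3.6], [-5.4, 3.8], [-5.2, 4.0]] 25.5 46.2
0.778 [[-5.1, 4.3], [-4.9, 4.5], [-4.7, 4.7], [-4.5, 4.9], [-4.3, 5.1], [-4.0, 5.3], [-3.8, 5.4], [-3.6, 5.6], [-3.3, 5.7], [-3.1, 5.9]] 76.7 87.4
1.209 [[-2.8, 6.0], [-2.6, 6.1], [-2.3, 6.2], [-2.0, 6.3], [-1.7, 6.4], [-1.5, 6.5], [-1.2, 6.5], [-0.9, 6.6], [-0.6, 6.6], [-0.3, 6.6]] 140.5 103.3
1.555 [[-0.1, 6.6], [0.2, 6.6], [0.5, 6.6], [0.8, 6.6], [1.1, 6.5], [1.4, 6.5], [1.3, 5.1], [1.1, 3.8], [0.8, 2.5], [0.4, 1.3]] 192.7 95.8
```

```bash
python3 -m inch '{"dp":[[-1.3,0.4,0],[-2.5,0.9,0],[-3.7,1.4,0],[-4.9,2.1,0],[-6.0,2.8,0],[-5.9,3.1,0],[-5.7,3.3,0],[-5.6,3.6,0],[-5.4,3.8,0],[-5.2,4.0,0]],"yaw":[0,0,0,0,0,0,0,0,0,0]}' 0
python3 -m inch '{"dp":[[-5.1,4.3,0],[-4.9,4.5,0],[-4.7,4.7,0],[-4.5,4.9,0],[-4.3,5.1,0]],"yaw":[0,0,0,0,0]}' 0
python3 - <<'E'
from h import *
s=bot.read_state(); print(s['force'].round(1),s['moment'].round(2),s['opening']*87)
c=bot.capture("side"); cv2.imwrite("pics/side3.png",cv2.resize(c["color"][150:330,180:400,::-1],None,fx=3.5,fy=3.3))
E
```

```text
time_s: 5.48
position: [0.4282, 0.2149, 0.1831]
tcp_rot: [[-0.002, 1.0, 0.022], [0.0, 0.022, -1.0], [-1.0, -0.002, -0.0]]
force: [5.2, 2.5, -16.4]
opening: 0.125
time_s: 5.9
position: [0.4508, 0.2155, 0.2073]
tcp_rot: [[-0.004, 1.0, 0.022], [0.0, 0.022, -1.0], [-1.0, -0.004, -0.0]]
force: [1.7, 4.4, -15.5]
opening: 0.13
[  1.7   4.4 -15.5] [ 0.73 -0.12 -0.01] 11.3367807071443
```

View pics/side3.png

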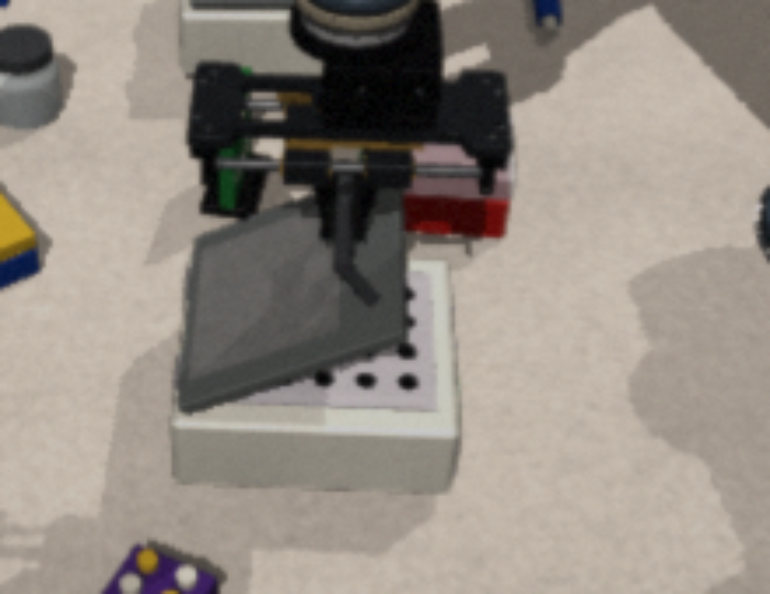

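The side picture shows lid A following the bar at about 32°. The force (5–10 N along the arc plus some radial load) suggests it is stiff. I'll continue to upright with a small inward correction.

```bash
python3 -m inch '{"dp":[[-3.6,5.5,-0.1],[-3.5,5.6,-0.1],[-3.3,5.8,-0.1],[-3.1,5.9,-0.1],[-3.1,5.9,-0.1],[-2.8,6.0,-0.1],[-2.6,6.1,-0.1],[-2.3,6.2,-0.1],[-2.0,6.3,-0.1],[-1.7,6.4,-0.1]],"yaw":[0,0,0,0,0,0,0,0,0,0]}' 0
python3 -m inch '{"dp":[[-1.5,6.5,0],[-1.2,6.5,0],[-0.9,6.6,0],[-0.6,6.6,0],[-0.3,6.6,0]],"yaw":[0,0,0,0,0]}' 0
python3 -c "
from rig import bot
s=bot.read_state();print(s['force'].round(1),s['moment'].round(2),s['qvel'].round(1))"
```

```text
time_s: 6.78
position: [0.506, 0.2172, 0.2382]
tcp_rot: [[-0.013, 1.0, 0.024], [-0.002, 0.024, -1.0], [-1.0, -0.013, 0.002]]
force: [-12.1, 1.5, 11.8]
opening: 0.123
time_s: 7.2
position: [0.5411, 0.2178, 0.2433]
tcp_rot: [[-0.007, 1.0, 0.024], [-0.002, 0.024, -1.0], [-1.0, -0.007, 0.002]]
force: [-9.6, -0.2, 6.0]
opening: 0.125
[-9.6 -0.2  6. ] [0.07 1.84 0.08] [ -1.4   5.9 -10.8   0.    4.6  -1.4]
```

```bash
python3 -m inch '{"dp":[[-0.2,6.6,0],[0.1,6.6,0],[0.4,6.6,0],[0.7,6.6,0],[1.0,6.5,0],[1.3,6.5,0],[1.3,5.2,0],[1.1,4.0,0],[0.8,2.6,0],[0.4,1.4,0],[0,0,0],[0,0,0]],"yaw":[0,0,0,0,0,0,0,0,0,0,0,0]}' 0
python3 - <<'E'
from h import *
s=bot.read_state(); print(s['force'].round(1),s['moment'].round(2),s['opening']*87)
c=bot.capture("side"); cv2.imwrite("pics/side4.png",cv2.resize(c["color"][150:330,180:400,::-1],None,fx=3.5,fy=3.3))
E
```

```text
time_s: 8.2
position: [0.5956, 0.219, 0.2365]
tcp_rot: [[-0.003, 1.0, 0.023], [-0.002, 0.023, -1.0], [-1.0, -0.003, 0.002]]
force: [-5.3, 0.6, 4.4]
opening: 0.121
[-5.3  0.6  4.4] [0.05 1.14 0.03] 10.491918806356104
```

View pics/side4.png

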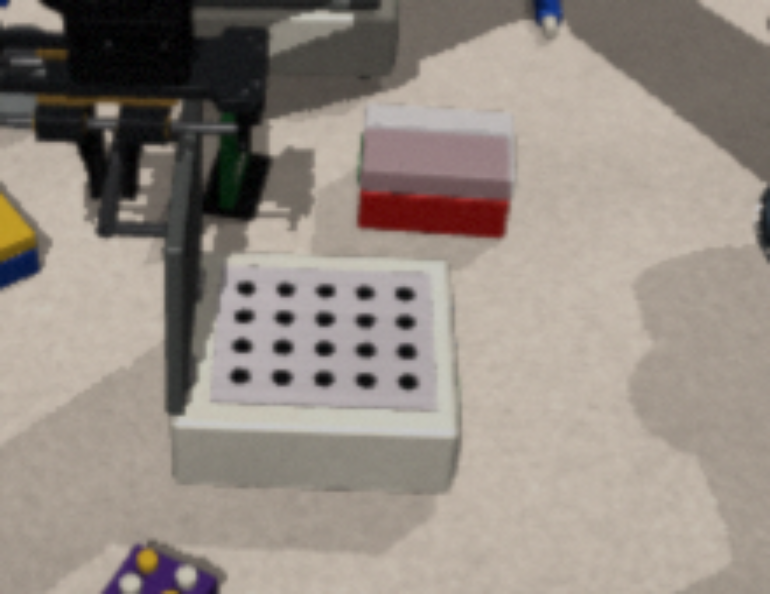

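```bash
python3 - <<'E'
from h import *
c=bot.capture("side")
for hx in (.546,.549):
  for t in (1.45,1.5,1.55,1.6):
    p=[lidpt([hx,.2175,.0233,t],-.166,.0825,.012),lidpt([hx,.2175,.0233,t],-.166,.0825,0),lidpt([hx,.2175,.0233,t],-.145,.05,.05),lidpt([hx,.2175,.0233,t],0,.0825,.012)]
    q=proj(c,p); q=(q-[180,150])*[3.5,3.3]; print(hx,t,q.round(0).tolist())
im=cv2.resize(c["color"][200:290,190:290,::-1],None,fx=7,fy=6.6,interpolation=cv2.INTER_CUBIC); cv2.imwrite("pics/side5.png",im)
E
```

```text
0.546 1.45 [[189.0, 246.0], [210.0, 249.0], [127.0, 225.0], [163.0, 412.0]]
0.546 1.5 [[175.0, 245.0], [196.0, 247.0], [115.0, 226.0], [163.0, 412.0]]
0.546 1.55 [[161.0, 245.0], [181.0, 246.0], [103.0, 228.0], [163.0, 413.0]]
0.546 1.6 [[146.0, 245.0], [167.0, 246.0], [92.0, 230.0], [163.0, 413.0]]
0.549 1.45 [[184.0, 246.0], [205.0, 248.0], [122.0, 224.0], [159.0, 411.0]]
0.549 1.5 [[170.0, 245.0], [190.0, 247.0], [110.0, 226.0], [159.0, 412.0]]
0.549 1.55 [[156.0, 245.0], [176.0, 246.0], [98.0, 228.0], [159.0, 412.0]]
0.549 1.6 [[141.0, 245.0], [162.0, 245.0], [87.0, 230.0], [159.0, 413.0]]
```

View pics/side5.png

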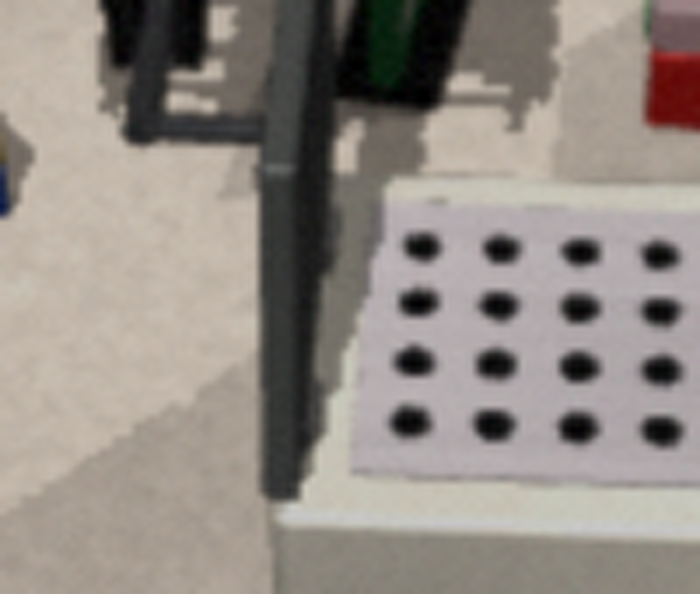

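The lid edge is nearly vertical: top corner at (227.4,225.8) against the hinge at (227.9,275), so t≈1.55. I'll nudge it to 1.57 and then swing it down.

```bash
python3 -m inch '{"dp":[[0.1,1.5,0],[0.1,1.5,0],[0,0.5,0],[-0.4,-1.9,0],[-0.8,-3.1,0],[-1.1,-4.4,0],[-1.3,-5.7,0],[-1.4,-7,0],[-1.1,-7.1,0],[-0.8,-7.2,0],[-0.5,-6.9,0],[-0.2,-6.6,0],[0.1,-6.6,0]],"yaw":[0,0,0,0,0,0,0,0,0,0,0,0,0]}' 0
python3 -m inch '{"dp":[[0.3,-6.6,0],[0.6,-6.6,0],[0.9,-6.6,0],[1.2,-6.5,0],[1.5,-6.5,0],[1.7,-6.4,0],[2,-6.3,0],[2.3,-6.2,0],[2.6,-6.1,0],[2.8,-6,0]],"yaw":[0,0,0,0,0,0,0,0,0,0]}' 0
python3 -m inch '{"dp":[[3.1,-5.9,0.1],[3.3,-5.7,0.1],[3.6,-5.6,0.1],[3.8,-5.4,0.1],[4,-5.3,0.1],[4.3,-5.1,0.1],[4.5,-4.9,0.1],[4.7,-4.7,0.1],[4.9,-4.5,0.1],[5.1,-4.3,0.1]],"yaw":[0,0,0,0,0,0,0,0,0,0]}' 0
python3 -m inch '{"dp":[[5.2,-4,0],[5.4,-3.8,0],[5.6,-3.6,0],[5.7,-3.3,0],[5.9,-3.1,0],[6,-2.8,0],[4.9,-2.1,0],[3.7,-1.4,0],[2.5,-0.9,0],[1.3,-0.4,0],[0,0,0],[0,0,0]],"yaw":[0,0,0,0,0,0,0,0,0,0,0,0]}' 0
```

```text
time_s: 9.38
position: [0.5517, 0.2178, 0.2452]
tcp_rot: [[0.02, 1.0, 0.023], [0.0, 0.023, -1.0], [-1.0, 0.02, 0.0]]
force: [8.1, -1.3, 6.1]
opening: 0.127
time_s: 10.22
position: [0.4866, 0.2161, 0.2303]
tcp_rot: [[0.017, 1.0, 0.024], [-0.001, 0.024, -1.0], [-1.0, 0.017, 0.001]]
force: [2.1, -3.2, 13.2]
opening: 0.122
time_s: 11.05
position: [0.4315, 0.2145, 0.1866]
tcp_rot: [[0.008, 1.0, 0.024], [-0.0, 0.024, -1.0], [-1.0, 0.008, 0.0]]
force: [-1.3, -0.2, 11.0]
opening: 0.124
time_s: 12.05
position: [0.4046, 0.2138, 0.1389]
tcp_rot: [[0.003, 1.0, 0.024], [-0.001, 0.024, -1.0], [-1.0, 0.003, 0.001]]
force: [-2.6, -1.4, 7.1]
opening: 0.124
```

The force flips symmetrically to about 7–9 N against closing, so lid A is stiff. It is back shut at the starting TCP position. Next I'll raise it to 45°.

```bash
python3 -m inch '{"dp":[[-1.3,0.4,0],[-2.5,0.9,0],[-3.7,1.4,0],[-4.9,2.1,0],[-6.0,2.8,0],[-5.9,3.1,0],[-5.7,3.3,0],[-5.6,3.6,0],[-5.4,3.8,0],[-5.2,4.0,0]],"yaw":[0,0,0,0,0,0,0,0,0,0]}' 0
python3 -m inch '{"dp":[[-5.1,4.3,0],[-4.9,4.5,0],[-4.7,4.7,0],[-4.5,4.9,0],[-4.3,5.1,0],[-4.0,5.3,0],[-3.8,5.4,0],[-3.6,5.6,0],[-2.6,4.4,0],[-2.0,3.6,0],[-1.4,2.7,0],[-0.8,1.6,0],[-0.4,1.0,0],[0,0,0],[0,0,0],[0,0,0]],"yaw":[0,0,0,0,0,0,0,0,0,0,0,0,0,0,0,0]}' 0
python3 - <<'E'
from h import *
c=bot.capture("side")
for t in (.7,.75,.785,.82):
    p=[lidpt([.545,.2175,.0233,t],-.166,.0825,.012),lidpt([.545,.2175,.0233,t],-.145,.05,.05),lidpt([.545,.2175,.0233,t],0,.0825,.012)]
    q=proj(c,p); q=(q-[190,200])*[7,6.6]; print(t,q.round(0).tolist())
im=cv2.resize(c["color"][200:290,190:290,::-1],None,fx=7,fy=6.6,interpolation=cv2.INTER_CUBIC); cv2.imwrite("pics/side6.png",im)
E
```

```text
time_s: 12.88
position: [0.4292, 0.2144, 0.1837]
tcp_rot: [[-0.001, 1.0, 0.023], [-0.001, 0.023, -1.0], [-1.0, -0.001, 0.001]]
force: [3.7, -2.9, -15.5]
opening: 0.121
time_s: 14.22
position: [0.4792, 0.2158, 0.2261]
tcp_rot: [[-0.007, 1.0, 0.023], [-0.001, 0.023, -1.0], [-1.0, -0.007, 0.001]]
force: [-6.3, -3.4, -5.0]
opening: 0.123
0.7 [[685.0, 286.0], [554.0, 174.0], [272.0, 480.0]]
0.75 [[666.0, 273.0], [532.0, 165.0], [270.0, 481.0]]
0.785 [[652.0, 265.0], [517.0, 159.0], [269.0, 481.0]]
0.82 [[638.0, 256.0], [501.0, 153.0], [268.0, 482.0]]
```

View pics/side6.png

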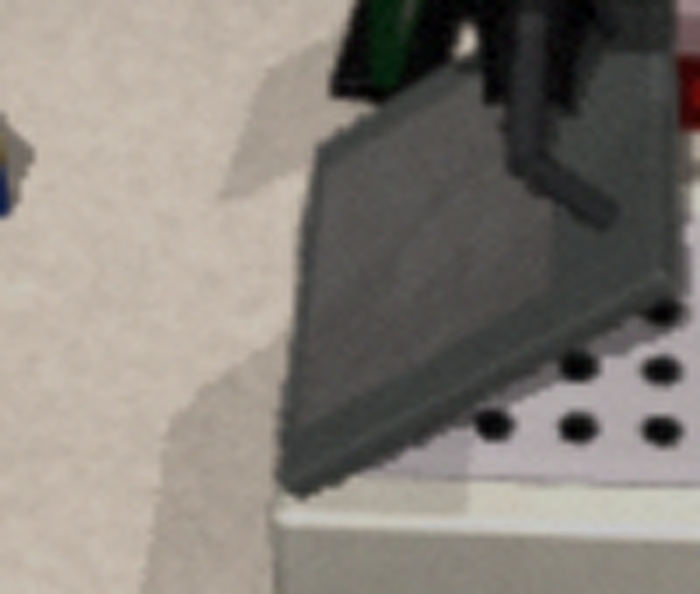

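Lid A reads about 0.77 rad by TCP displacement: bar bend at crop (515,165), corner at (675,273). That is close enough to 45°, so I'll release, retreat straight up and check that it stays.

```bash
python3 -m inch '{"dp":[[0,-0.5,0],[0,-0.5,0],[0,0,0],[-3,0,0],[-8,0,0],[-15,0,0],[-20,0,0],[-20,0,0],[-10,0,0]],"yaw":[0,0,0,0,0,0,0,0,0]}' 26
python3 - <<'E'
from h import *
print(bot.read_state()['force'].round(1))
c=bot.capture("side")
im=cv2.resize(c["color"][200:290,190:290,::-1],None,fx=7,fy=6.6,interpolation=cv2.INTER_CUBIC); cv2.imwrite("pics/side7.png",im)
E
```

```text
time_s: 15.02
position: [0.4833, 0.2166, 0.3054]
tcp_rot: [[0.007, 1.0, 0.023], [0.002, 0.023, -1.0], [-1.0, 0.007, -0.002]]
force: [-0.1, 0.3, -0.3]
opening: 0.304
[-0.1  0.3 -0.3]
```

View pics/side7.png

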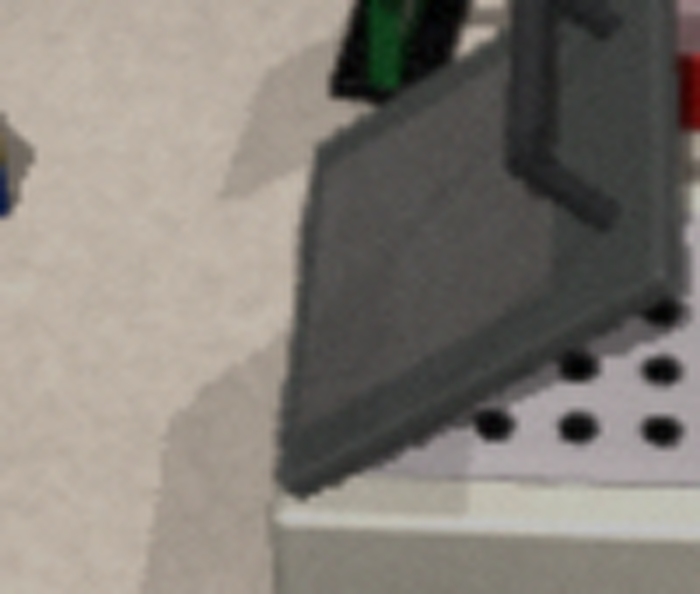

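Lid A stands unaided (the picture is unchanged after release). On to B.

```bash
python3 -m inch '{"dp":[[0,-2,20],[0,-4,40],[0,-4,40],[0,-4,40],[0,-4,40],[8,-4,40],[10,-4,40],[10,-4,40],[10,-4,40],[10,-4,40],[10,-4,40],[8,-2,28],[4,-1,15],[0,0,6],[0,0,0],[0,0,0]],"yaw":[0,-0.3,-0.3,-0.3,-0.3,-0.3,-0.3,-0.3,0,0,0,0,0,0,0,0]}' 40
python3 - <<'E'
from h import *
from scipy.optimize import least_squares
c=bot.capture("wrist"); cv2.imwrite("pics/wrist8.png",c["color"][:,:,::-1])
print(c["pose"].round(4).tolist())
print(proj(c,[lidpt([.5953,-.2441,.0597,0],-.145,y,.05) for y in (-.05,0,.05)]).round(1).tolist())
E
```

```text
time_s: 16.4
position: [0.4575, -0.2532, 0.2318]
tcp_rot: [[-0.0, 0.998, 0.06], [0.001, 0.06, -0.998], [-1.0, 0.0, -0.001]]
force: [-0.2, -0.1, -0.1]
opening: 0.462
[[0.9982, 0.0575, 0.0159, 0.4521], [0.0597, -0.9594, -0.2757, -0.178], [-0.0006, 0.2761, -0.9611, 0.3808], [0.0, 0.0, 0.0, 1.0]]
[[251.4, 248.6], [251.0, 197.4], [250.7, 140.2]]
```

View pics/wrist8.png

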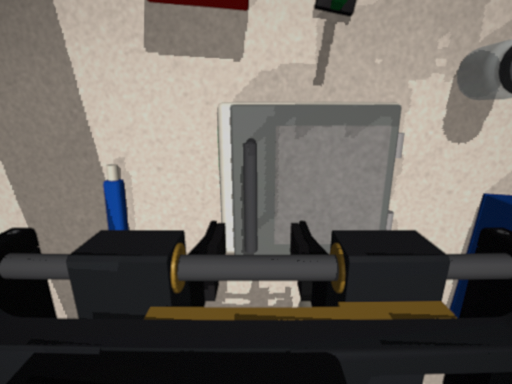

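Bar B appears at x≈251, rows 140–250, matching the model (bar mid 0.4505, -0.253) with its yaw aligned to the tool. Descending and gripping.

```bash
python3 -m inch '{"dp":[[8,-3,0],[18,-3,0],[24,-1,0],[22,0,0],[13,0,0],[6,0,0],[2.3,0,0],[0,0,0]],"yaw":[0,0,0,0,0,0,0,0]}' 40;  python3 -m inch '{"dp":[[0,0,0],[0,0,0],[0,0,0],[0,0,0],[0,0,0],[0,0,0]],"yaw":[0,0,0,0,0,0]}' 0; python3 -c "
from rig import bot
s=bot.read_state();print(s['force'].round(1),s['moment'].round(2))"
```

```text
time_s: 17.12
position: [0.4505, -0.2542, 0.1382]
tcp_rot: [[-0.0, 0.998, 0.061], [0.0, 0.061, -0.998], [-1.0, -0.0, -0.0]]
force: [0.2, 0.6, 0.4]
opening: 0.46
time_s: 17.62
position: [0.4509, -0.2551, 0.1386]
tcp_rot: [[0.001, 0.998, 0.059], [-0.0, 0.059, -0.998], [-1.0, 0.001, 0.001]]
force: [1.6, 0.9, 1.1]
opening: 0.125
[1.6 0.9 1.1] [ 0.08 -0.38  0.02]
```

```bash
python3 -m inch '{"dp":[[-1.3,0.4,0],[-2.5,0.9,0],[-3.7,1.4,0],[-4.9,2.1,0],[-6.0,2.8,0],[-5.9,3.1,0],[-5.7,3.3,0],[-5.6,3.6,0],[-5.4,3.8,0],[-5.2,4.0,0]],"yaw":[0,0,0,0,0,0,0,0,0,0]}' 0
python3 -m inch '{"dp":[[-5.1,4.3,0],[-4.9,4.5,0],[-4.7,4.7,0],[-4.5,4.9,0],[-4.3,5.1,0],[-4.0,5.3,0],[-3.8,5.4,0],[-3.6,5.6,0],[-3.3,5.7,0],[-3.1,5.9,0]],"yaw":[0,0,0,0,0,0,0,0,0,0]}' 0
```

```text
time_s: 18.45
position: [0.4753, -0.2535, 0.1851]
tcp_rot: [[-0.002, 0.998, 0.06], [-0.0, 0.06, -0.998], [-1.0, -0.002, 0.0]]
force: [-0.5, -2.7, -2.8]
opening: 0.123
time_s: 19.28
position: [0.5249, -0.2505, 0.2276]
tcp_rot: [[-0.005, 0.998, 0.06], [-0.0, 0.06, -0.998], [-1.0, -0.005, 0.0]]
force: [-8.3, -2.1, 8.2]
opening: 0.124
```

```bash
python3 -m inch '{"dp":[[-3.3,5.7,0],[-3.1,5.8,0],[-2.8,5.9,0],[-2.5,6.0,0],[-2.1,6.1,0],[-1.7,6.4,0],[-1.3,6.5,0],[-0.9,6.6,0],[-0.6,6.6,0],[-0.3,6.6,0]],"yaw":[0,0,0,0,0,0,0,0,0,0]}' 0
python3 -m inch '{"dp":[[-0.1,6.6,0],[0.2,6.6,0],[0.5,6.6,0],[0.8,6.6,0],[1.1,6.5,0],[1.4,6.5,0],[1.3,5.4,0],[1.1,4.4,0],[0.9,3.4,0],[0.6,2.4,0],[0.3,1.2,0],[0,0.6,0],[0,0,0]],"yaw":[0,0,0,0,0,0,0,0,0,0,0,0,0]}' 0
python3 - <<'E'
from h import *
c=bot.capture("side"); cv2.imwrite("pics/side9.png",cv2.resize(c["color"][90:190,180:310,::-1],None,fx=6,fy=6,interpolation=cv2.INTER_CUBIC))
for t in (1.45,1.5,1.55,1.6):
    p=[lidpt([.5955,-.2441,.0597,t],-.166,.0825,.012),lidpt([.5955,-.2441,.0597,t],0,.0825,.012)]
    q=(proj(c,p)-[180,90])*6; print(t,q.round(0).tolist())
E
```

```text
time_s: 20.12
position: [0.5902, -0.2465, 0.2445]
tcp_rot: [[0.001, 0.998, 0.059], [0.0, 0.059, -0.998], [-1.0, 0.001, -0.0]]
force: [-1.1, -0.5, 1.5]
opening: 0.123
time_s: 21.2
position: [0.6456, -0.2432, 0.2357]
tcp_rot: [[-0.001, 0.998, 0.059], [0.001, 0.059, -0.998], [-1.0, -0.001, -0.001]]
force: [-1.1, 0.7, -1.6]
opening: 0.127
1.45 [[327.0, 89.0], [293.0, 372.0]]
1.5 [[310.0, 88.0], [293.0, 372.0]]
1.55 [[292.0, 88.0], [293.0, 373.0]]
1.6 [[274.0, 89.0], [293.0, 374.0]]
```

View pics/side9.png

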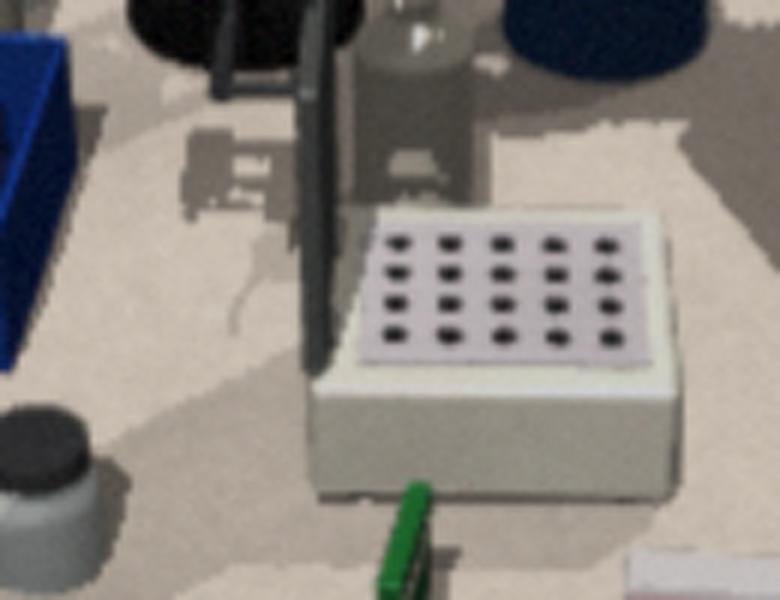

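Lid B stands upright (top corner (301,95) above the hinge (304,375)) with only 1–2.5 N along the arc, so it is the free lid. Swinging it down.

```bash
python3 -m inch '{"dp":[[0,-0.6,0],[-0.3,-1.2,0],[-0.6,-2.4,0],[-0.9,-3.4,0],[-1.1,-4.4,0],[-1.3,-5.4,0],[-1.4,-6.5,0],[-1.1,-6.5,0],[-0.8,-6.6,0],[-0.5,-6.6,0],[-0.2,-6.6,0],[0.1,-6.6,0]],"yaw":[0,0,0,0,0,0,0,0,0,0,0,0]}' 0
python3 -m inch '{"dp":[[0.3,-6.6,0],[0.6,-6.6,0],[0.9,-6.6,0],[1.3,-6.5,0],[1.7,-6.4,0],[2.1,-6.1,0],[2.5,-6.0,0],[2.8,-5.9,0],[3.1,-5.8,0],[3.3,-5.7,0]],"yaw":[0,0,0,0,0,0,0,0,0,0]}' 0
python3 -m inch '{"dp":[[3.1,-5.9,0],[3.3,-5.7,0],[3.6,-5.6,0],[3.8,-5.4,0],[4,-5.3,0],[4.3,-5.1,0],[4.5,-4.9,0],[4.7,-4.7,0],[4.9,-4.5,0],[5.1,-4.3,0]],"yaw":[0,0,0,0,0,0,0,0,0,0]}' 0
python3 -m inch '{"dp":[[5.2,-4,0],[5.4,-3.8,0],[5.6,-3.6,0],[5.7,-3.3,0],[5.9,-3.1,0],[6,-2.8,0],[4.9,-2.1,0],[3.7,-1.4,0],[2.5,-0.9,0],[1.3,-0.4,0],[1,0,0],[0,0,0],[0,0,0]],"yaw":[0,0,0,0,0,0,0,0,0,0,0,0,0]}' 0
```

```text
time_s: 22.25
position: [0.5892, -0.2468, 0.2455]
tcp_rot: [[0.002, 0.998, 0.059], [-0.001, 0.059, -0.998], [-1.0, 0.002, 0.001]]
force: [2.6, 3.8, 0.3]
opening: 0.126
time_s: 23.08
position: [0.5255, -0.2507, 0.2262]
tcp_rot: [[-0.002, 0.998, 0.06], [-0.001, 0.06, -0.998], [-1.0, -0.002, 0.001]]
force: [-1.5, 1.2, 7.7]
opening: 0.123
time_s: 23.92
position: [0.4757, -0.2536, 0.1838]
tcp_rot: [[0.001, 0.998, 0.059], [-0.0, 0.059, -0.998], [-1.0, 0.001, 0.0]]
force: [0.6, 0.7, 0.0]
opening: 0.123
time_s: 25.0
position: [0.4509, -0.255, 0.1396]
tcp_rot: [[0.001, 0.998, 0.06], [-0.001, 0.06, -0.998], [-1.0, 0.001, 0.001]]
force: [-0.9, 3.1, 16.7]
opening: 0.12
```

```bash
python3 -m inch '{"dp":[[0,0,0],[0,0,0],[-4,0,0],[-12,0,0],[-22,0,0],[-28,0,0],[-26,8,-15],[-10,15,-35],[0,15,-35],[0,15,-35],[0,15,-35],[0,15,-35],[0,12,-24],[0,5,-9],[0,1,-3],[0,0,0],[0,0,0],[0,0,0]],"yaw":[0,0,0,0,0,0,0,0,0,0,0,0,0,0,0,4.5,4.4,0]}' 30
python3 - <<'E'
from h import *
c=bot.capture("wrist"); cv2.imwrite("pics/wrist10.png",c["color"][:,:,::-1])
print(c["pose"].round(4).tolist())
y=np.array([.095,.995,0]);x=np.array([.995,-.095,0]);m=np.array([.5385,-.023,.11])
print(proj(c,[m+y*a*.038+x*b*.006 for a,b in ((1,1),(1,-1),(-1,1),(-1,-1))]).round(1).tolist())
c=bot.capture("side"); cv2.imwrite("pics/side10.png",cv2.resize(c["color"][90:240,160:340,::-1],None,fx=4,fy=4,interpolation=cv2.INTER_CUBIC))
E
```

```text
time_s: 26.5
position: [0.5371, -0.0246, 0.2389]
tcp_rot: [[-0.002, 0.995, -0.098], [-0.0, -0.098, -0.995], [-1.0, -0.002, 0.001]]
force: [-0.1, 0.1, -0.9]
opening: 0.345
[[0.9952, -0.0937, -0.0295, 0.544], [-0.0983, -0.956, -0.2763, 0.0506], [-0.0023, 0.2779, -0.9606, 0.3878], [0.0, 0.0, 0.0, 1.0]]
[[266.2, 147.5], [253.8, 147.5], [265.8, 220.4], [254.3, 220.5]]
```

View pics/wrist10.png

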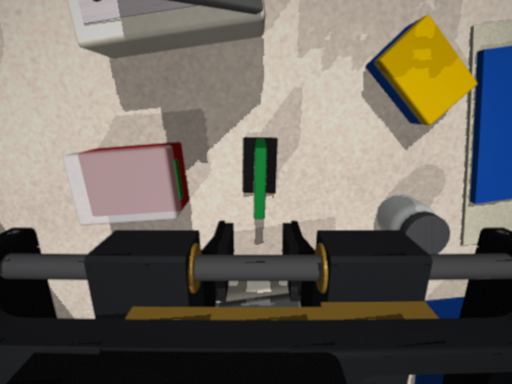

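View pics/side10.png

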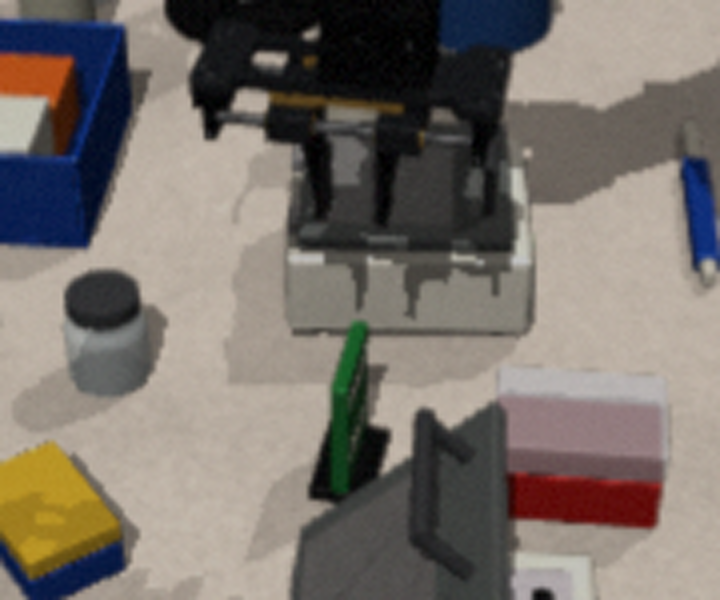

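The wrist picture shows the sign's green top edge at x≈260, rows 147–219, vertical in the image, so it is aligned with the jaws. The side view shows lid A half open and lid B shut. Grasping the panel next.

```bash
python3 -m inch '{"dp":[[10,1,-1.5],[25,0.5,0],[35,0,0],[35,0,0],[28,0,0],[15,0,0],[8,0,0],[3,0,0],[0,0,0]],"yaw":[0,0,0,0,0,0,0,0,0]}' 30;  python3 -m inch '{"dp":[[0,0,0],[0,0,0],[0,0,0],[0,0,0],[0,0,0],[0,0,0]],"yaw":[0,0,0,0,0,0]}' 0
python3 - <<'E'
from h import *
print(bot.read_state()['force'].round(1))
c=bot.capture("side"); cv2.imwrite("pics/side11.png",cv2.resize(c["color"][90:240,160:340,::-1],None,fx=4,fy=4,interpolation=cv2.INTER_CUBIC))
E
```

```text
time_s: 27.35
position: [0.5394, -0.0223, 0.0797]
tcp_rot: [[-0.001, 0.995, -0.096], [0.0, -0.096, -0.995], [-1.0, -0.001, -0.0]]
force: [-0.1, 0.1, 0.3]
opening: 0.345
time_s: 27.85
position: [0.54, -0.0221, 0.0812]
tcp_rot: [[0.002, 0.995, -0.096], [-0.0, -0.096, -0.995], [-1.0, 0.002, 0.0]]
force: [-1.6, 1.1, 6.2]
opening: 0.134
[-1.6  1.1  6.2]
```

View pics/side11.png

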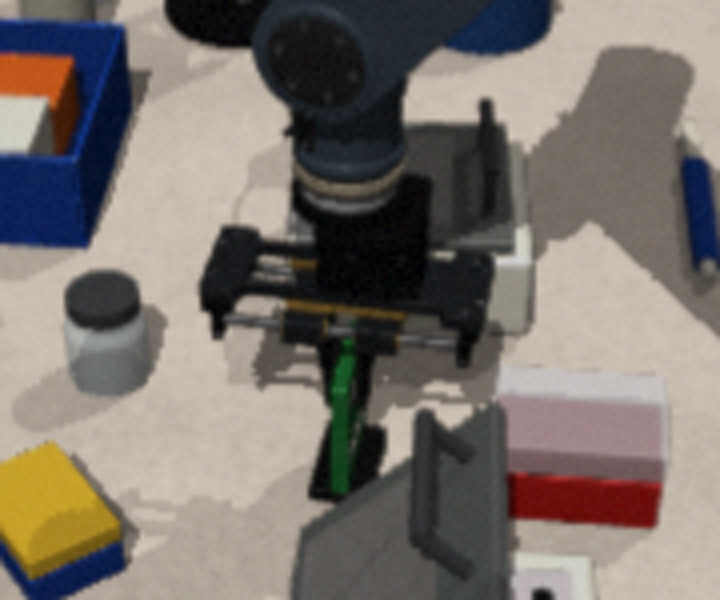

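```bash
python3 -m inch '{"dp":[[-6,0,0],[-20,0,0],[-35,0,0],[-40,0,0],[-40,0,0],[-30,0,0],[-9,0,0],[0,-2.3,12],[0,-2.3,25],[0,-2.3,32],[0,-2.3,32],[0,-2.3,32],[0,-2.3,32],[0,-2.3,28],[0,-2.3,18],[0,-2.3,10],[0,-2.2,4],[0,0,0],[0,0,0]],"yaw":[0,0,0,-2.9,-3,-3,0,0,0,0,0,0,0,0,0,0,0,0,0]}' 0
python3 - <<'E'
from h import *
print(bot.read_state()['force'].round(1))
c=bot.capture("side"); cv2.imwrite("pics/side12.png",cv2.resize(c["color"][60:210,160:340,::-1],None,fx=4,fy=4,interpolation=cv2.INTER_CUBIC))
c=bot.capture("wrist"); cv2.imwrite("pics/wrist12.png",c["color"][:,:,::-1])
E
```

```text
time_s: 29.48
position: [0.5291, -0.2468, 0.2591]
tcp_rot: [[-0.002, 0.998, 0.059], [0.002, 0.059, -0.998], [-1.0, -0.002, -0.002]]
force: [0.2, 0.2, -2.2]
opening: 0.137
[ 0.2  0.2 -2.2]
```

View pics/side12.png

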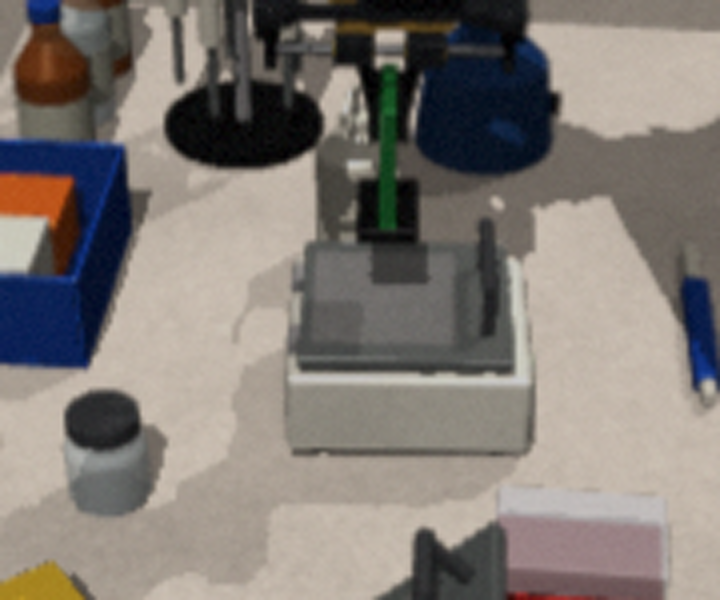

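View pics/wrist12.png

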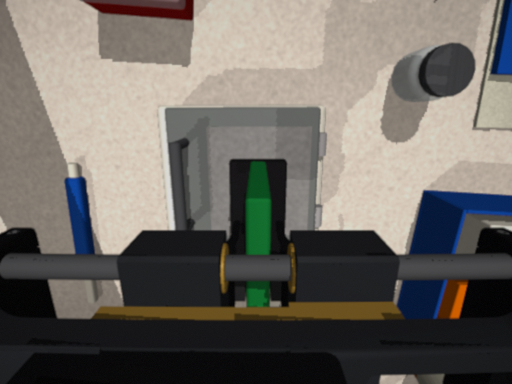

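The sign hangs upright, its foot square over the flat of lid B. Lowering to just above contact.

```bash
python3 -m inch '{"dp":[[8,0.5,0.5],[18,1,1],[20,0,0],[14,0,0],[8,0,0],[4,0,0],[2,0,0],[1,0,0],[0,0,0],[0,0,0]],"yaw":[0,0,0,0,0,0,0,0,0,0]}' 0
python3 - <<'E'
from h import *
print(bot.read_state()['force'].round(1))
c=bot.capture("side"); cv2.imwrite("pics/side13.png",cv2.resize(c["color"][80:180,190:310,::-1],None,fx=6,fy=6,interpolation=cv2.INTER_CUBIC))
E
```

```text
time_s: 30.42
position: [0.5321, -0.2497, 0.1861]
tcp_rot: [[0.001, 0.998, 0.059], [-0.001, 0.059, -0.998], [-1.0, 0.001, 0.001]]
force: [-0.7, -0.2, -2.2]
opening: 0.139
[-0.7 -0.2 -2.2]
```

View pics/side13.png

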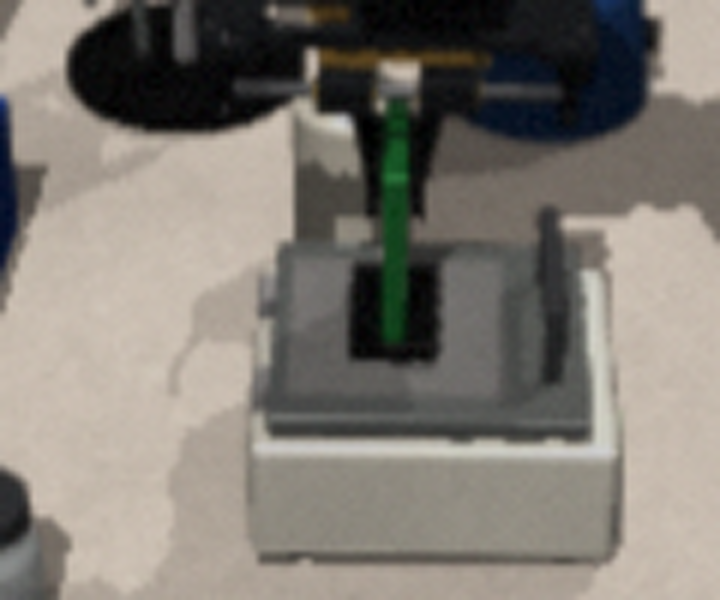

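```bash
python3 -m inch '{"dp":[[1,-0.5,0],[1,-0.3,0],[0.5,0,0],[0,0,0],[0,0,0]],"yaw":[0,0,0,0,0]}' 0; python3 -m inch '{"dp":[[0.5,0,0],[0,0,0],[0,0,0]],"yaw":[0,0,0]}' 0; python3 -m inch '{"dp":[[0.5,0,0],[0,0,0],[0,0,0]],"yaw":[0,0,0]}' 0
```

```text
time_s: 30.88
position: [0.5307, -0.2495, 0.1832]
tcp_rot: [[0.0, 0.998, 0.059], [-0.0, 0.059, -0.998], [-1.0, 0.0, 0.0]]
force: [-1.3, 1.1, 2.3]
opening: 0.134
time_s: 31.13
position: [0.5308, -0.2495, 0.1831]
tcp_rot: [[0.0, 0.998, 0.059], [-0.0, 0.059, -0.998], [-1.0, 0.0, 0.0]]
force: [-2.6, 0.8, 5.2]
opening: 0.134
time_s: 31.38
position: [0.5308, -0.2495, 0.1831]
tcp_rot: [[0.0, 0.998, 0.059], [-0.001, 0.059, -0.998], [-1.0, 0.0, 0.001]]
force: [-2.3, 1.3, 6.5]
opening: 0.138
```

Contact is made (fz rises to +6 N, z stops at 0.1831). I'll relieve the load slightly, open and retreat straight up.

```bash
python3 -m inch '{"dp":[[-0.6,0,0],[-0.4,0,0],[0,0,0]],"yaw":[0,0,0]}' 0;  python3 -m inch '{"dp":[[0,0,0],[0,0,0],[0,0,0],[0,0,0],[-3,0,0],[-8,0,0],[-15,0,0],[-22,0,0],[-25,0,0],[-25,0,0],[-25,0,0],[-15,0,0],[-6,0,0],[0,0,0]],"yaw":[0,0,0,0,0,0,0,0,0,0,0,0,0,0]}' 36
python3 - <<'E'
from h import *
print(bot.read_state()['force'].round(1))
c=bot.capture("side"); cv2.imwrite("pics/side14.png",cv2.resize(c["color"][80:310,190:350,::-1],None,fx=3.5,fy=2.6,interpolation=cv2.INTER_CUBIC))
c=bot.capture("wrist"); cv2.imwrite("pics/wrist14.png",c["color"][:,:,::-1])
t=bot.capture("top"); cv2.imwrite("pics/top14.png",cv2.resize(t["color"][70:270,90:450,::-1],None,fx=2.2,fy=2.2,interpolation=cv2.INTER_CUBIC))
par=[.5956,-.2442,.0597,0]
print("wrist flat centre, sign top pred", proj(c,[lidpt(par,-.065,0,.012),lidpt(par,-.065,.038,.122),lidpt(par,-.065,-.038,.122),lidpt(par,-.065-.023,.038,.024),lidpt(par,-.065+.023,.038,.024)]).round(1).tolist())
E
```

```text
time_s: 31.63
position: [0.5308, -0.2495, 0.1831]
tcp_rot: [[0.0, 0.998, 0.059], [-0.0, 0.059, -0.998], [-1.0, 0.0, 0.0]]
force: [-1.6, 0.1, 4.5]
opening: 0.133
time_s: 32.8
position: [0.5315, -0.2499, 0.3291]
tcp_rot: [[0.004, 0.998, 0.059], [-0.003, 0.059, -0.998], [-1.0, 0.004, 0.003]]
force: [-0.2, -0.2, -0.0]
opening: 0.408
[-0.2 -0.2 -0. ]
wrist flat centre, sign top pred [[258.3, 167.1], [258.6, 149.9], [258.6, 226.0], [240.1, 139.2], [276.7, 139.2]]
```

View pics/side14.png

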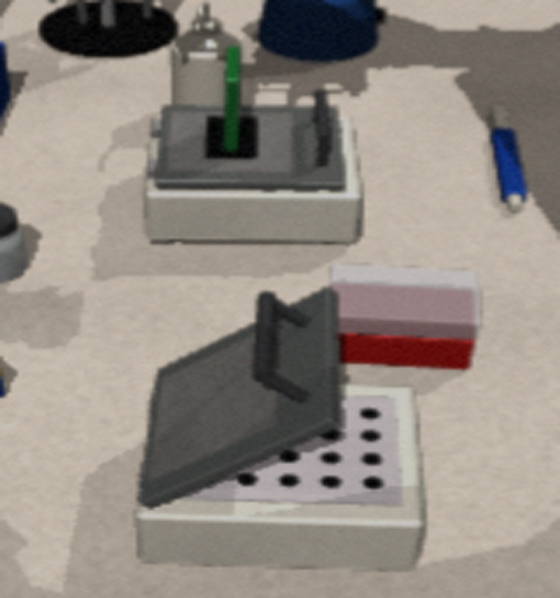

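View pics/wrist14.png

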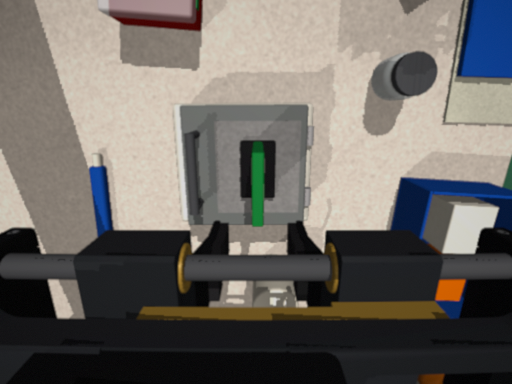

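View pics/top14.png

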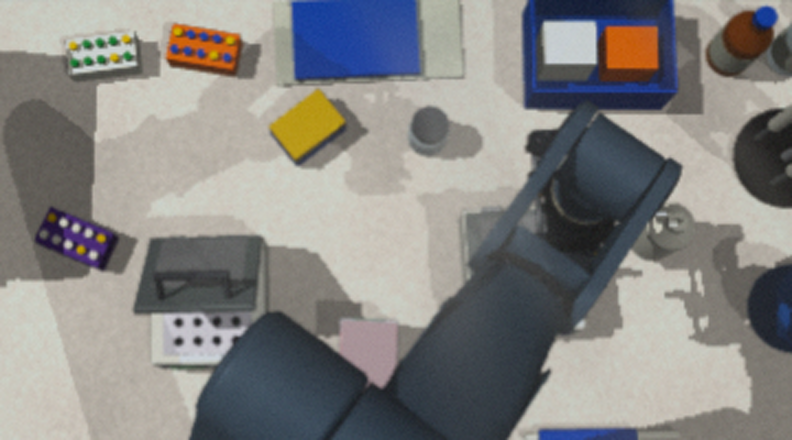

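The pictures show the sign upright on lid B: its foot edges at columns 240–275 and top end at row 226 match the predicted flat-centre pose. Lid A is still half open. One last check of lid A's angle and lid B's bar by triangulation, then hand in.

```bash
python3 - <<'E'
from h import *
t=bot.capture("top"); s=bot.capture("side")
L=tri([(t,(161.4,193.6)),(s,(263.7,226.2))]); R=tri([(t,(193.2,193.6)),(s,(266.3,193.8))])
m=(L+R)/2; print(L.round(4),R.round(4)); f=(.549-m[0])*1000;u=(m[2]-.09)*1000
print("t from bar",np.arctan2(u,f)-np.arctan2(50,145))
par=[.5956,-.2442,.0597,0]
print("side pred bar B ends t=0",proj(s,[lidpt(par,-.145,y,.05) for y in (.05,-.05)]).round(1).tolist(),"t=.1",proj(s,[lidpt(par[:3]+[.1],-.145,y,.05) for y in (.05,-.05)]).round(1).tolist())
cv2.imwrite("pics/side15.png",cv2.resize(s["color"][100:180,210:310,::-1],None,fx=7,fy=7,interpolation=cv2.INTER_CUBIC))
st=bot.read_state(); print(st['time_s'],st['force'].round(1))
E
```

```text
[0.4804 0.264  0.2201] [0.4797 0.1687 0.2277]
t from bar 0.7630191004164535
side pred bar B ends t=0 [[281.0, 133.3], [280.0, 115.4]] t=.1 [[279.4, 129.4], [278.4, 111.6]]
33.05 [0.9 0.9 0.7]
```

View pics/side15.png

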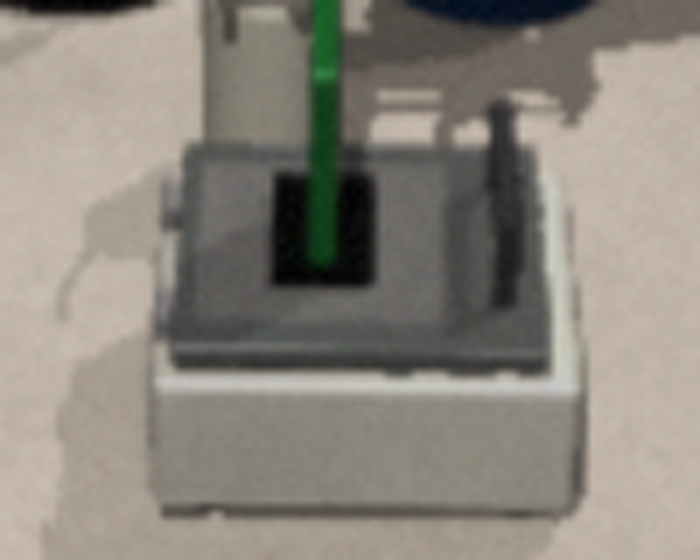

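Bar B's far end is at (281.4,114.7), as it was at the start and as predicted for t=0, so lid B is shut. Lid A's bar gives 0.76 rad. Handing in.

```bash
python3 -c "
from rig import bot
print(bot.hand_in()); print(bot.read_state()['time_s'])"
```

```text
the job is handed in; nothing more can be done
None
the job is handed in; nothing more can be done
```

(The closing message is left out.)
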